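# Send the kiln plug down the chute stem first

### The arm

A 6-joint arm with a two-finger parallel gripper is mounted at the origin on the work surface. World frame = base frame: x ahead of the robot, y to its left, z up, the work surface at z = 0. Lengths are in m, angles in rad, forces in N, time in s.
With the tool pointing down it reaches from about 0.4 to 0.825 m from the base axis. Payload 7 kg.
Tool frame: the origin (TCP) lies at the very end of the fingers, on their centre line; the grasp point (between the pads) lies 19 mm behind it; z points along the fingers, y is the line along which they close (so a half turn about z gives the same grasp; the last joint's range is limited). The gripper opens to 85 mm and grips with 20 to 120 N. Pads are 22 mm wide; open, the fingers measure 114 mm over their backs; the gripper's body (76 mm by 85 mm) begins 54 mm behind the grasp point. The pads swing forward as they close: fully open they stand 13 mm farther back than shut.
Start: joints at [1.527, 0.359, 0.012, 0, -1.224, -0.288], TCP at [0.22, 0.638, 0.231] pointing down, gripper open.
Joint ranges: [-3.07, 3.07], [-1.43, 2.12], [-1.02, 1.25], [-3.03, 1.67], [-3.05, -0], [-3.03, 3.03]. Speed limits (rad/s): [2.39, 2.39, 3.01, 3.14, 3.14, 3.14].

### API

Orientations are given as a rotation vector (axis times angle).
In Python, from rig import manip, vision, sign_off, get_obs gives the robot as it stands (manip), with the cameras (vision), the job as plain functions and the readings as plain functions.
- The arm moves only by the tool advance, called after ">>>" by a JSON object that holds its "op" and its "data", one argument or row to a line. Schema: {"type":"object","properties":{"plan":{"type":"array","items":{"type":"array","items":{"type":"array","items":{"type":"number"},"minItems":5,"maxItems":5},"minItems":1,"maxItems":5},"minItems":1,"maxItems":1},"clamp_n":{"type":"number"},"only":{"type":"string"},"quiet":{"type":"boolean"},"lines":{"type":"string"}},"required":["plan"],"additionalProperties":false}. plan is a list that holds a single list of rows (three levels of brackets), with 1 to 5 rows, each of 5 numbers: dx, dy, dz in shares of the most that a row can go, 1 being 62.5 mm, then a turn about the tool's z in parts of the range, where 1.0 means pi/2 rad, then the opening from 0.0 (shut) to 1.0 (fully open); each row shifts and turns the commanded pose from where the row before left it, along the tool's axes as they then stand; what a row does not reach is not made up. A row lasts 1/8 s, in which the tool goes at most 0.0625 m and 0.188 rad, less where a joint would pass 70% of its speed; a pose out of reach is approached as far as the arm can. The fingers move at their own pace and stop on an object; clamp_n is the grip in N (left out, the last holds). Time passes only in rows, so rows that do not move let the fingers close. The tool returns the time, the measured TCP pose, the force, the opening and the grip force at its end. only (a regular expression) keeps the lines of the reply that match it, lines (a string "A,B") keeps lines A to B, and quiet returns only ok. No shift or turn number may pass 1 either way. Input that does not fit is refused with a message, and nothing moves.
- get_obs(): the state, without advancing time (a new reading comes with each control period).
- vision.grab_frame(name): name is "side" or "top"; returns a dict with "color" (384x512x3 uint8, red, green, blue), "fx", "fy", "cx", "cy" (pixels), "dist_coeffs" ([k1, k2, p1, p2, k3] as OpenCV has them; the pictures are not rectified), "world_from_camera" (4x4, takes a point from camera to world coordinates). Camera axes: x right, y up, looking along -z (the intrinsics and any distortion apply to the point x, -y, -z); pixel columns grow to the right and rows downward; lengths in m; the calibration is good to about 2 mm. A picture is of the moment at which its call begins. There is no depth.
- sign_off(): hands the job in; it is judged then, once.
The state is a dict: "time": time; "q": joint angles; "qvel": joint speeds; "tau": joint torques, N m; "ee_pos": TCP position; "ee_rot": TCP orientation; "contact_force": force on the tool from outside, world axes, zero at the start; "wrist_torque": the same for the moment, N m; "grip_width": opening from 0.0 (shut) to 1.0 (fully open); "finger_force": force on a finger pad.
Only numpy, scipy, OpenCV 4.12 (cv2) and the standard library are available. Lean on these libraries where they do the work, as an engineer would, in place of code of your own. Each camera call takes 0.05 s, during which the arm holds its last target. There are 200 camera calls.

### The job

Put the T-shaped fire-clay kiln plug into the upper, wide part of the sloping wooden chute, lying flat with its stem pointing downhill, and let go so that it slides down by itself until its stem rests against the stop at the bottom. Do not push it down the chute, and leave the straight post and the round prop where they are.

Things in the scene. Friction and masses are not known exactly. Their poses are not given: they have to be found in the camera images.
- plug: T-shaped kiln plug of cream fire-clay lying flat, 36 mm thick, 0.2 kg. Stem 36 mm wide, 90 long; head across its end 72 mm wide, 20 long; 110 mm overall. Origin on the underside (top face 36 mm above), on the centre line, near the centre of mass: pinch across the stem here, along y. x runs along the stem from head to tip: head from x = -50 to -30 mm, stem -30 to +60 (tip). z up.
- chute: Fixed plywood trough, slick steel floor sloping 25 degrees, 124 mm wide. Origin on the table; x level, downhill; z up. Floor at z = 118 mm - 0.466 x, from x = -156 to the stop, a block at x = 148. Walls 30 mm above the floor, top and upper end open. 100 mm wide inside to x = 62, narrowing to 60 mm at x = 89 and on to the stop: only the stem fits. Home, the plug's origin is at x = 93, z = 75.
- chute_mouth (a point): Point on the floor of the chute's wide upper part, on its centre line, at x = -65 mm, z = 148 mm in the chute's frame. A good place for the plug's origin, seen from above, +-30 mm along the chute. Let go level, with the underside about 32 mm above this point (its head end is then just clear of the floor), the plug tips onto the slope and slides down; the fingers stay above the walls.
- post: A straight square kiln post of the same cream fire-clay, without a head: 110 x 36 x 36 mm, lying on the table. Origin on the underside at its middle, x along its length. A bystander.
- prop: A round kiln prop of the same cream fire-clay, standing on end: 44 mm diameter, 70 mm high. Origin at the centre of its underside. A bystander.

How it is judged:
At the end, for the whole second after the job is handed in: The plug lies at rest in the chute, stem downhill and against the stop: its origin within about 12 mm along the chute, 20 mm across it and 15 mm in height of the fully home place, and its stem along the chute to within about 12 degrees (x of plug in the frame of chute between 0.081 and 0.108 m and y of plug in the frame of chute between -0.02 and 0.02 m and z of plug in the frame of chute between 0.06 and 0.09 m and angle between the x axis of plug and the x axis of chute, either way round below 0.65 rad and linear speed of plug below 0.02 m/s); the robot touches nothing.
It fails at once if the fingers touch the plug while its stem is in the narrow lower part of the chute (it must slide down by itself) (contact force between the fingers and plug above 0.5 N and x of plug in the frame of chute between 0.05 and 0.15 m and y of plug in the frame of chute between -0.05 and 0.05 m and z of plug in the frame of chute below 0.12 m).
It fails at once if the straight post is moved by more than 30 mm (distance of post from where it was at the start of the episode above 0.03 m).
It fails at once if the round prop is moved by more than 30 mm (distance of prop from where it was at the start of the episode above 0.03 m).
It also fails if it takes over 35 s, if anything falls off the work surface, if the arm or the gripper's body presses on something with over 40 N, if the wrist force passes 120 N, or if a joint passes its speed limit or range.

## Working session

There is one attempt and no reset: what is moved stays moved. The work goes in short steps, Python scripts to look and compute and a tool call to move; the robot and the scene stay as the last step left them, time stands still between calls to the robot, and variables do not carry over. Pictures are saved under pics/ and viewed, at most 10 in all, crops included, and the job is handed in when it is done.

```bash
ls; mkdir -p pics; cat > h.py <<'E'
import cv2, numpy as np
from rig import manip, vision, sign_off, get_obs
def K(f): return np.array([[f["fx"],0,f["cx"]],[0,f["fy"],f["cy"]],[0,0,1.]]), np.array(f["dist_coeffs"],float)
def rays(f,px):
    k,d=K(f); n=cv2.undistortPoints(np.array(px,float).reshape(-1,1,2),k,d)[:,0]
    T=np.array(f["world_from_camera"]); v=np.c_[n[:,0],-n[:,1],-np.ones(len(n))]@T[:3,:3].T
    return T[:3,3],v
def onplane(f,px,z):
    o,v=rays(f,px); return o+v*((z-o[2])/v[:,2])[:,None]
def proj(f,P):
    k,d=K(f); T=np.linalg.inv(np.array(f["world_from_camera"])); c=np.array(P,float).reshape(-1,3)@T[:3,:3].T+T[:3,3]
    return cv2.projectPoints((c*[1,-1,-1]).reshape(-1,1,3),np.zeros(3),np.zeros(3),k,d)[0][:,0]
def tri(f1,p1,f2,p2):
    o1,v1=rays(f1,[p1]);o2,v2=rays(f2,[p2]);a,b=v1[0],v2[0]
    s=np.linalg.lstsq(np.c_[a,-b],o2-o1,rcond=None)[0]
    A=o1+a*s[0];B=o2+b*s[1]; return (A+B)/2,np.linalg.norm(A-B)
E
python3 - <<'E'
from h import *
for n in("top","side"):
    f=vision.grab_frame(n); cv2.imwrite(f"pics/{n}0.png",cv2.resize(f["color"][:,:,::-1],None,fx=1.5,fy=1.5)); print(n,f["fx"],f["cx"],f["cy"],f["dist_coeffs"],np.round(f["world_from_camera"],3).tolist())
print(get_obs())
E
```

```text
pics
rig.py
top 391.4083350874246 257.1386958939814 189.55520437848202 [-0.00871447  0.          0.          0.          0.        ] [[0.016, 0.994, -0.107, 0.467], [-1.0, 0.015, -0.016, -0.027], [-0.015, 0.107, 0.994, 0.968], [0.0, 0.0, 0.0, 1.0]]
side 386.28281355292967 257.390701408306 194.30786761500877 [-0.04548688  0.          0.          0.          0.        ] [[0.922, 0.29, -0.257, 0.328], [-0.388, 0.708, -0.591, -0.503], [0.011, 0.644, 0.765, 0.746], [0.0, 0.0, 0.0, 1.0]]
{'time': 0.1, 'q': array([ 1.52712519e+00,  3.59313352e-01,  1.11454962e-02, -2.76572262e-04,
       -1.22410753e+00, -2.88108532e-01]), 'qvel': array([ 0.00027049, -0.0019201 ,  0.00298825,  0.00178746, -0.00030275,
       -0.00106878]), 'tau': array([-1.21720503e-03, -5.84767091e+01,  2.94111085e+01,  6.95464075e+00,
       -3.14520243e-03,  8.36621652e-07]), 'ee_pos': array([0.21975567, 0.63776914, 0.2304622 ]), 'ee_rot': array([ 3.09696070e+00, -5.18669409e-01, -1.22131421e-04]), 'contact_force': array([-0.4450314 ,  0.20996366, -0.57605519]), 'wrist_torque': array([-0.02411931,  0.00539606,  0.0402906 ]), 'finger_force': 0.0, 'grip_width': 1.0048534617655387}
```

View pics/top0.png

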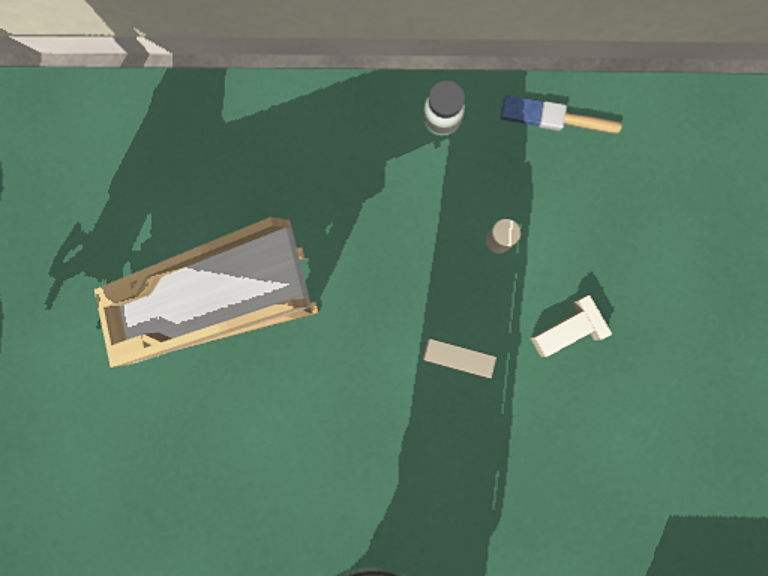

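View pics/side0.png

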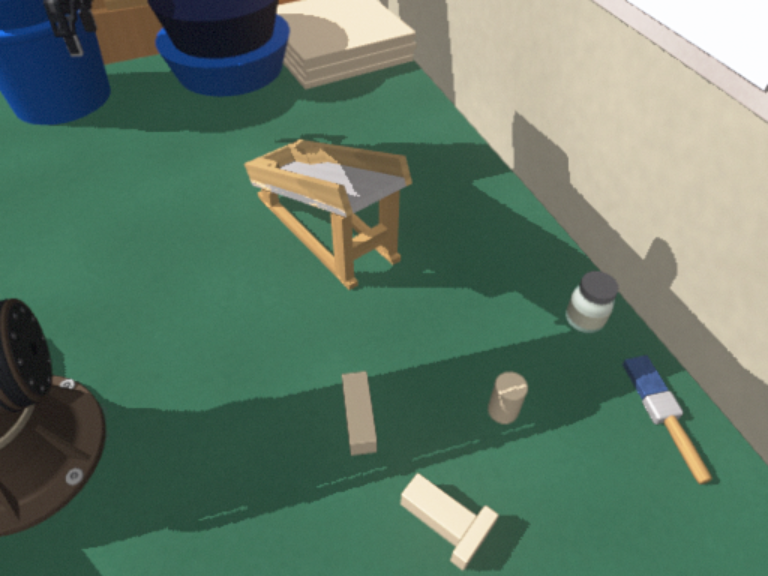

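The top view (1.5x) shows the plug at about (570,328), head at (593,317) and tip at (540,345). The chute's upper end is at about (300,265) and its stop at (110,330). The post is at (460,358) and the prop at (507,233). Next I segment the plug in both views and enlarge the chute.

```bash
python3 - <<'E'
from h import *
F={n:vision.grab_frame(n) for n in("top","side")}
C={}
for n,seed in(("top",(378,219)),("side",(295,340))):
    c=F[n]["color"]; hsv=cv2.cvtColor(c,cv2.COLOR_RGB2HSV)
    print(n,[c[seed[1]+j,seed[0]].tolist() for j in(-3,0,3)])
    m=((c[:,:,0]>c[:,:,1]*0.98)&(c[:,:,0]>130)).astype(np.uint8)
    k,l,s,ce=cv2.connectedComponentsWithStats(m,connectivity=4); i=l[seed[1],seed[0]]
    print(i,s[i]); 
    pc=c.copy(); cn=cv2.findContours((l==i).astype(np.uint8),cv2.RETR_EXTERNAL,cv2.CHAIN_APPROX_NONE)[0][0]
    print(cv2.approxPolyDP(cn,2.2,True)[:,0].tolist())
crops=[("top",60,135,160,120),("side",155,85,130,110),("top",345,190,70,55),("side",255,305,85,75)]
for i,(n,x,y,w,h) in enumerate(crops):
    p=F[n]["color"][y:y+h,x:x+w,::-1]; C[i]=cv2.resize(p,(395,295),interpolation=cv2.INTER_CUBIC); print(i,n,"scale",395/w,295/h)
cv2.imwrite("pics/crops.png",np.vstack([np.hstack([C[0],C[1]]),np.hstack([C[2],C[3]])]))
E
```

```text
top [[244, 240, 223], [244, 240, 224], [244, 241, 224]]
30 [354 197  54  41 907]
[[393, 197], [383, 201], [388, 208], [354, 225], [361, 237], [393, 221], [396, 226], [407, 222]]
side [[245, 234, 210], [245, 235, 211], [245, 235, 208]]
185 [ 267  316   65   64 1722]
[[277, 316], [267, 329], [267, 335], [304, 364], [300, 373], [308, 379], [331, 343], [324, 337], [316, 343]]
0 top scale 2.46875 2.4583333333333335
1 side scale 3.0384615384615383 2.6818181818181817
2 top scale 5.642857142857143 5.363636363636363
3 side scale 4.647058823529412 3.933333333333333
```

View pics/crops.png

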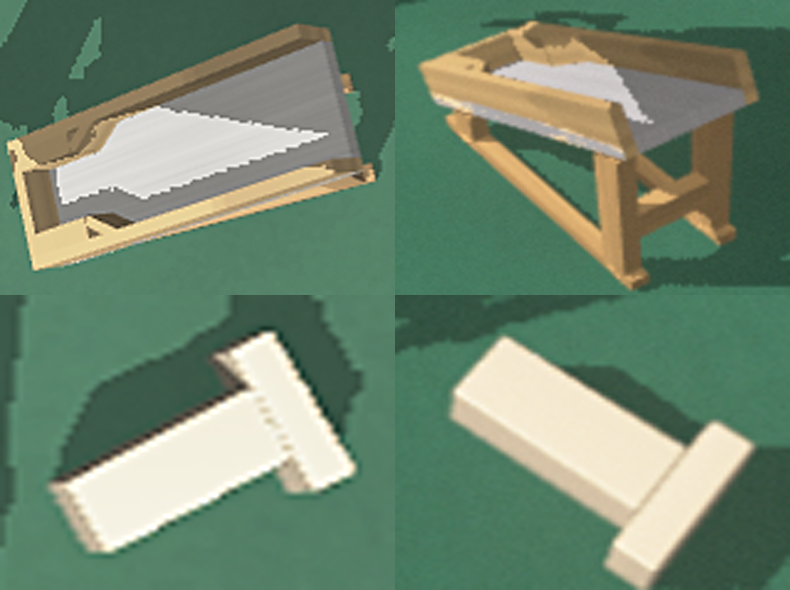

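The crop shows sharp plug corners in both views. I triangulate them and enlarge the chute further to read its corners.

```bash
python3 - <<'E'
from h import *
F={n:vision.grab_frame(n) for n in("top","side")}
t,s=F["top"],F["side"]
P=[tri(t,a,s,b) for a,b in(((357.4,224),(278.2,315.9)),((366,237),(267.9,329.7)),((392.8,196.9),(331.8,343.4)))]
for p,e in P: print(np.round(p,4),round(e,4))
p=[x[0] for x in P]; print("tip width",np.linalg.norm(p[0]-p[1]))
c=cv2.resize(t["color"][135:250,60:217,::-1],(800,586),interpolation=cv2.INTER_CUBIC); print(800/157,586/115);cv2.imwrite("pics/ct.png",c)
c=cv2.resize(s["color"][88:198,158:282,::-1],(676,600),interpolation=cv2.INTER_CUBIC); print(676/124,600/110);cv2.imwrite("pics/cs.png",c)
E
```

```text
[ 0.488  -0.2495  0.0349] 0.0025
[ 0.458  -0.2681  0.0399] 0.0022
[ 0.5552 -0.3348  0.0349] 0.0006
tip width 0.03574498084200992
5.095541401273885 5.095652173913043
5.451612903225806 5.454545454545454
```

View pics/ct.png

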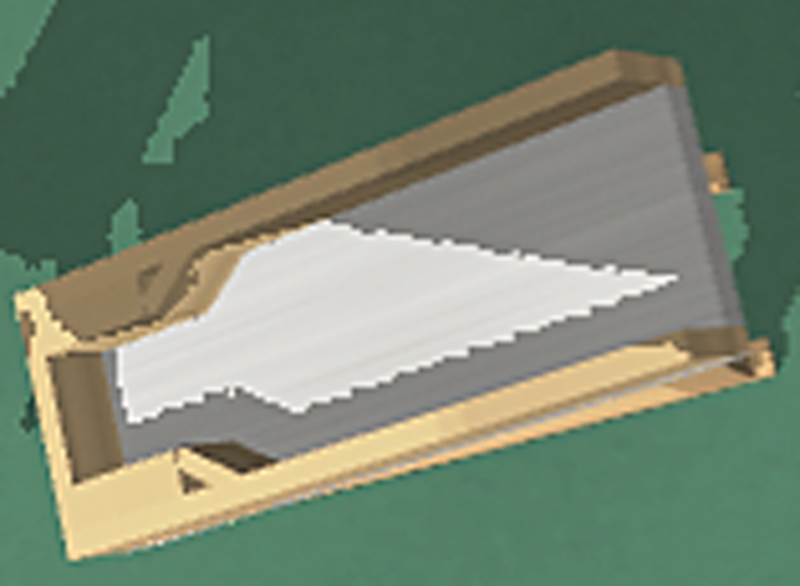

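View pics/cs.png

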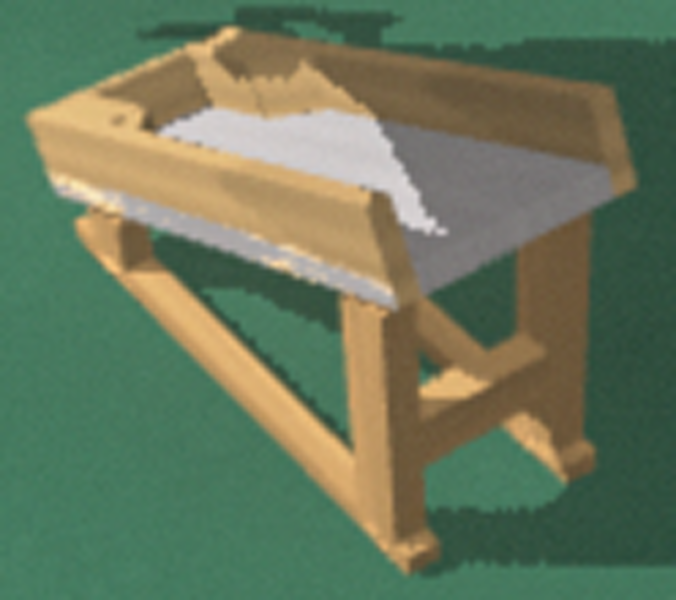

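The corners read clearly in both chute crops.
- **Top crop:** lower-end outer corners at (70,558) and (18,295), upper-end wall tops at (690,362) and (613,48).
- **Side crop:** the same corners at (28,118), (232,28), (372,208) and (612,87).

```bash
cat > c.py <<'E'
from h import *
t,s=(vision.grab_frame(n) for n in("top","side"))
T=lambda x,y:(60+x/5.0955-.4,135+y/5.0955-.4)
S=lambda x,y:(158+x/5.453-.4,88+y/5.453-.4)
L={}
for k,a,b in(("lowN",(70,558),(28,118)),("lowF",(18,295),(232,28)),("upN",(690,362),(372,208)),("upF",(613,48),(612,87)),("flN",(748,345),(398,305)),("flF",(683,62),(635,182))):
    p,e=tri(t,T(*a),s,S(*b)); L[k]=p; print(k,np.round(p,4),round(e,4))
d=lambda a,b:round(float(np.linalg.norm(L[a]-L[b])),4)
print("widths",d("lowN","lowF"),d("upN","upF"),d("flN","flF"),"len",d("lowN","upN"),d("lowF","upF"))
lo=(L["lowN"]+L["lowF"])/2; up=(L["upN"]+L["upF"])/2; v=lo-up; print("mid lo,up",lo,up,"yaw",np.arctan2(v[1],v[0]),"slope",np.degrees(np.arcsin(-v[2]/np.linalg.norm(v))))
for a,b in(("lowF","lowN"),("upF","upN")):
    w=L[b]-L[a]; print("cross yaw-90",np.arctan2(w[1],w[0]))
for a,b in(("lowF","upF"),("lowN","upN"),("lowN","upN")):
    w=L[a]-L[b]; print("yaw",np.arctan2(w[1],w[0]))
E
python3 c.py
```

```text
lowN [0.4313 0.4078 0.0701] 0.001
lowF [0.5501 0.4374 0.0742] 0.0003
upN [0.5166 0.1044 0.2173] 0.003
upF [0.6352 0.1386 0.2177] 0.0006
flN [0.5232 0.0893 0.1778] 0.0032
flF [0.6376 0.1178 0.1832] 0.0004
widths 0.1224 0.1234 0.118 len 0.3478 0.3422
mid lo,up [0.49069617 0.42260473 0.07216739] [0.57585732 0.12154595 0.21754149] yaw 1.8464663978051483 slope 24.92166336921328
cross yaw-90 -2.8970089035080324
cross yaw-90 -2.860781309653023
yaw 1.848247454624314
yaw 1.8447104287742389
yaw 1.8447104287742389
```

The chute comes out with a 24.9° slope, 123 mm width and 0.217 m upper wall tops (expected 0.218), so the mouth is at about (0.555, 0.197, 0.148) with downhill yaw 1.844. The plug's top is at 0.035–0.040 and its stem 36 mm wide, both as given. I refine the plug's axis and work out the moves.

```bash
cat > go.py <<'E'
import sys
from h import *
from scipy.spatial.transform import Rotation as R
# go.py x y z yaw(of tool x): remaining shift in tool axes and turn about tool z
x,y,z,yaw=map(float,sys.argv[1:5]); o=get_obs(); Rm=R.from_rotvec(o["ee_rot"]).as_matrix()
a=np.arctan2(Rm[1,0],Rm[0,0]); print("t",o["time"],"tool d",np.round(Rm.T@(np.array([x,y,z])-o["ee_pos"]),4),"turn",round((a-yaw+np.pi)%(2*np.pi)-np.pi,4),"tilt",Rm[:,2].round(3),"q",o["q"].round(2))
E
python3 - <<'E'
from h import *
t=vision.grab_frame("top"); c=t["color"]
m=((c[:,:,0]>c[:,:,1]*0.98)&(c[:,:,0]>130)).astype(np.uint8); l=cv2.connectedComponents(m,connectivity=4)[1]; m=(l==l[219,378])
ys,xs=np.nonzero(m); P=onplane(t,np.c_[xs,ys],.036)[:,:2]
# stem axis: cross-section midpoints along the approximate axis
for ang in(2.06,):
    u=np.array([np.cos(ang),np.sin(ang)]);n=np.array([-u[1],u[0]]); s=P@u;w=P@n
    b=np.arange(s.min()+.004,s.max()-.001,.004); r=[]
    for k in b:
        q=w[abs(s-k)<.0025]; r.append((k,(q.max()+q.min())/2,q.max()-q.min()))
    r=np.array(r); g=r[(r[:,0]>s.min()+.035)&(r[:,0]<s.max()-.015)]; k=np.polyfit(g[:,0],g[:,1],1)
    print("axis angle",ang+np.arctan(k[0]),"width",np.median(g[:,2]),"len",np.ptp(s)); so=s.min()+.05
    print("origin by head end",u*so+n*np.polyval(k,so), "by tip", u*(s.max()-.06)+n*np.polyval(k,s.max()-.06))
E
python3 go.py .55 .30 .30 -.332; python3 go.py .50 -.31 .15 -.332
```

```text
axis angle 2.079761550125397 width 0.03434854689153666 len 0.1170434748036907
origin by head end [ 0.50215843 -0.30785322] by tip [ 0.49872565 -0.30170131]
t 0.45 tool d [ 0.4223  0.2121 -0.0687] turn 0.0002 tilt [-0. -0. -1.] q [ 1.53  0.36  0.01 -0.   -1.22 -0.29]
t 0.45 tool d [0.5737 0.8051 0.0813] turn 0.0002 tilt [-0. -0. -1.] q [ 1.53  0.36  0.01 -0.   -1.22 -0.29]
```

Units first: shifts go in shares of 62.5 mm and turns go in shares of pi/2 rad. So 0.05 m is 0.8, 0.025 m is 0.4.

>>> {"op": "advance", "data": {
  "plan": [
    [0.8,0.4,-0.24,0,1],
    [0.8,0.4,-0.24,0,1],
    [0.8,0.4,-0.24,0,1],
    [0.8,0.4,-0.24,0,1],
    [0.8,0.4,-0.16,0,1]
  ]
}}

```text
refused: plan: the value is too long (schema: maxItems 1). Nothing was moved.
```

The call was refused and nothing moved: it wants a list holding one list of rows, three levels of brackets. Same move again in that form.

>>> {"op": "advance", "data": {
  "plan": [
    [[0.8,0.4,-0.24,0,1],[0.8,0.4,-0.24,0,1],[0.8,0.4,-0.24,0,1],[0.8,0.4,-0.24,0,1],[0.8,0.4,-0.16,0,1]]
  ]
}}

```text
time: 1.08
ee_pos: [0.4167, 0.4373, 0.3024]
ee_rot: [-3.097, 0.518, -0.001]
contact_force: [1.4, 0.2, -0.1]
grip_width: 0.999
finger_force: 0.0
```

>>> {"op": "advance", "data": {
  "plan": [
    [[0.8,0.48,0,0,1],[0.8,0.48,0,0,1],[0.8,0.48,0,0,1]]
  ]
}}

```text
time: 1.45
ee_pos: [0.529, 0.3031, 0.3017]
ee_rot: [-3.098, 0.518, -0.001]
contact_force: [0.9, 1.5, 0.2]
grip_width: 1.0
finger_force: 0.0
```

```bash
python3 go.py .5018 -.3085 .15 -1.062
```

```text
t 1.45 tool d [0.1733 0.5872 0.1513] turn 0.7304 tilt [ 0.001  0.001 -1.   ] q [ 0.84  0.22 -0.03  0.   -1.33  0.4 ]
```

Converted, 0.055 m is 0.88, 0.015 m is 0.24.

>>> {"op": "advance", "data": {
  "plan": [
    [[0.24,0.88,0,0,1],[0.24,0.88,0,0,1],[0.24,0.88,0,0,1],[0.24,0.88,0,0,1],[0.24,0.88,0,0,1]]
  ]
}}

```text
time: 2.08
ee_pos: [0.5089, 0.0184, 0.3017]
ee_rot: [-3.098, 0.518, -0.001]
contact_force: [0.1, -0.5, -0.6]
grip_width: 0.999
finger_force: 0.0
```

>>> {"op": "advance", "data": {
  "plan": [
    [[0.24,0.88,0.32,0,1],[0.24,0.88,0.32,0,1],[0.24,0.88,0.32,0,1],[0.24,0.88,0.32,0,1],[0.24,0.88,0.32,0,1]]
  ]
}}

```text
time: 2.7
ee_pos: [0.4905, -0.2662, 0.2011]
ee_rot: [3.098, -0.518, 0.002]
contact_force: [1.7, 0.8, 1.4]
grip_width: 1.005
finger_force: 0.0
```

>>> {"op": "advance", "data": {
  "plan": [
    [[0,0,0,0.1146,1],[0,0,0,0.1146,1],[0,0,0,0.1146,1],[0,0,0,0.1146,1],[0,0,0,0,1]]
  ]
}}

```text
time: 3.32
ee_pos: [0.4907, -0.2643, 0.2014]
ee_rot: [-2.718, 1.575, -0.0]
contact_force: [-0.9, 1.0, -0.2]
grip_width: 1.0
finger_force: 0.0
```

```bash
python3 go.py .5018 -.3085 .006 -1.062
```

```text
t 3.325 tool d [0.0439 0.0123 0.1954] turn 0.0113 tilt [ 0.  0. -1.] q [-0.14  0.19 -0.29 -0.   -1.09  0.66]
```

Converted, 0.05 m is 0.8, 0.044 m is 0.704, 0.011 rad is 0.007.

>>> {"op": "advance", "data": {
  "plan": [
    [[0.704,0.192,0.32,0.007,1],[0,0,0.8,0,1],[0,0,0.8,0,1],[0,0,0.64,0,1],[0,0,0,0,1]]
  ]
}}

```text
time: 3.95
ee_pos: [0.4998, -0.3078, 0.0385]
ee_rot: [2.71, -1.587, -0.01]
contact_force: [-0.0, -0.0, 0.9]
grip_width: 1.003
finger_force: 0.0
```

```bash
python3 go.py .5018 -.3085 .006 -1.062; python3 - <<'E'
from h import *
f=vision.grab_frame("side"); cv2.imwrite("pics/pre.png",cv2.resize(f["color"][250:384,200:400,::-1],(800,536)))
E
```

```text
t 3.95 tool d [ 0.0017 -0.0015  0.0325] turn 0.0025 tilt [-0.006  0.002 -1.   ] q [-0.22  0.41 -0.41 -0.   -0.76  0.73]
```

View pics/pre.png

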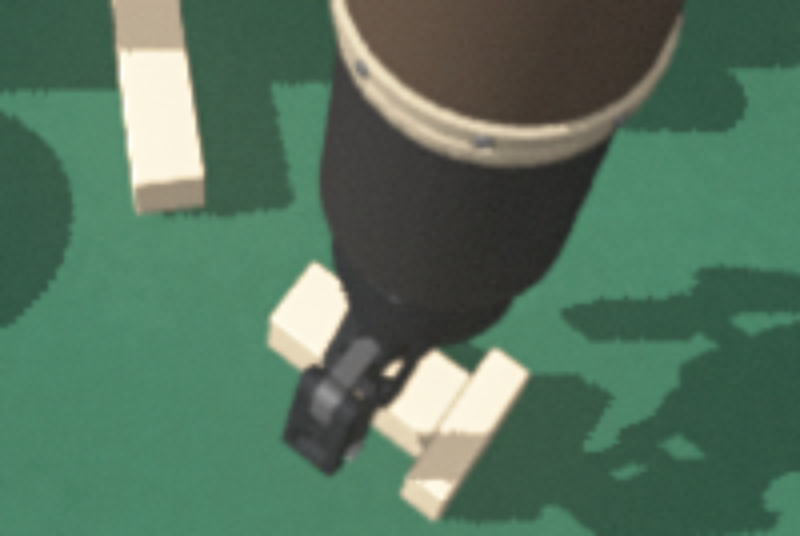

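The fingers straddle the stem mid-way: the near finger is at (325,425), with the tip at (310,290) to its left and the head at (465,435) to its right. I go down and close.

>>> {"op": "advance", "data": {
  "plan": [
    [[0.016,-0.016,0.256,0,1],[0,0,0.256,0,1],[0,0,0,0,0],[0,0,0,0,0],[0,0,0,0,0]]
  ],
  "clamp_n": 50
}}

```text
time: 4.62
ee_pos: [0.504, -0.309, 0.0101]
ee_rot: [-2.709, 1.591, -0.002]
contact_force: [-1.0, 1.2, 1.6]
grip_width: 0.408
finger_force: 50.6
```

>>> {"op": "advance", "data": {
  "plan": [
    [[0,0,0,0,0],[0,0,0,0,0],[0,0,0,0,0]]
  ],
  "clamp_n": 50
}}

```text
time: 5.0
ee_pos: [0.504, -0.309, 0.0101]
ee_rot: [-2.708, 1.591, -0.002]
contact_force: [-0.0, 1.4, 6.0]
grip_width: 0.414
finger_force: 51.6
```

```bash
python3 go.py .5018 -.3085 .006 -1.062
```

```text
t 5.0 tool d [-0.0015  0.0017  0.0041] turn -0.0005 tilt [ 0.001 -0.    -1.   ] q [-0.22  0.45 -0.43  0.   -0.69  0.73]
```

Converted, -0.06 m is -0.96, -0.03 m is -0.48, 0.1 rad is 0.0637.

>>> {"op": "advance", "data": {
  "plan": [
    [[0,0,-0.48,0,0],[0,0,-0.96,0,0],[0,0,-0.96,0,0],[0,0,-0.96,0,0],[0,0,-0.96,0.0637,0]]
  ]
}}

```text
time: 5.62
ee_pos: [0.5027, -0.3084, 0.2809]
ee_rot: [-2.623, 1.728, 0.001]
contact_force: [1.2, 0.2, -2.6]
grip_width: 0.412
finger_force: 50.7
```

>>> {"op": "advance", "data": {
  "plan": [
    [[0,0,-0.16,0.0866,0],[0,0,0,0,0]]
  ]
}}

```text
time: 5.88
ee_pos: [0.5034, -0.3086, 0.2898]
ee_rot: [-2.502, 1.898, -0.002]
contact_force: [0.0, 0.1, -2.9]
grip_width: 0.411
finger_force: 50.9
```

```bash
python3 go.py .5548 .1969 .27 -1.297
```

```text
t 5.875 tool d [-0.473  -0.1856  0.02  ] turn -0.0011 tilt [ 0.001  0.    -1.   ] q [-0.22  0.19 -0.09 -0.   -1.29  0.49]
```

Converted, -0.05 m is -0.8, -0.03 m is -0.48.

>>> {"op": "advance", "data": {
  "plan": [
    [[-0.48,-0.192,0,0,0],[-0.8,-0.32,0,0,0],[-0.8,-0.32,0,0,0],[-0.8,-0.32,0,0,0],[-0.8,-0.32,0,0,0]]
  ]
}}

```text
time: 6.5
ee_pos: [0.5293, -0.0609, 0.2873]
ee_rot: [2.504, -1.894, -0.004]
contact_force: [1.3, -0.4, -2.5]
grip_width: 0.412
finger_force: 50.8
```

>>> {"op": "advance", "data": {
  "plan": [
    [[-0.8,-0.32,0,0,0],[-0.8,-0.32,0,0,0],[-0.8,-0.32,0,0,0],[-0.8,-0.32,0,0,0],[-0.48,-0.192,0,0,0]]
  ]
}}

```text
time: 7.12
ee_pos: [0.5562, 0.1858, 0.2867]
ee_rot: [2.504, -1.891, -0.003]
contact_force: [-0.4, -0.2, -2.2]
grip_width: 0.412
finger_force: 50.8
```

>>> {"op": "advance", "data": {
  "plan": [
    [[0,0,0,0,0],[0,0,0,0,0]]
  ]
}}

```text
time: 7.38
ee_pos: [0.5564, 0.1832, 0.2877]
ee_rot: [2.502, -1.896, -0.002]
contact_force: [-0.4, 0.2, -1.4]
grip_width: 0.413
finger_force: 50.8
```

```bash
python3 go.py .5548 .1969 .192 -1.297
```

```text
t 7.375 tool d [-0.0137 -0.0024  0.0957] turn 0.0002 tilt [-0.003 -0.002 -1.   ] q [ 0.65  0.18 -0.1  -0.   -1.29 -0.38]
```

Converted, 0.035 m is 0.56, 0.025 m is 0.4.

>>> {"op": "advance", "data": {
  "plan": [
    [[-0.216,-0.04,0.32,0,0],[0,0,0.56,0,0],[0,0,0.4,0,0],[0,0,0,0,0],[0,0,0,0,0]]
  ]
}}

```text
time: 8.0
ee_pos: [0.5565, 0.1968, 0.2104]
ee_rot: [-2.501, 1.899, -0.001]
contact_force: [0.7, 0.7, -2.2]
grip_width: 0.411
finger_force: 50.6
```

```bash
python3 go.py .5548 .1969 .192 -1.297; python3 - <<'E'
from h import *
t,s=(vision.grab_frame(n) for n in("top","side"))
cv2.imwrite("pics/over.png",np.hstack([cv2.resize(t["color"][130:255,55:225,::-1],(400,294)),cv2.resize(s["color"][70:200,140:300,::-1],(400,294))]))
E
```

```text
t 8.0 tool d [-0.0005  0.0017  0.0184] turn -0.002 tilt [ 0.001  0.    -1.   ] q [ 0.67  0.23 -0.21  0.   -1.12 -0.4 ]
```

View pics/over.png

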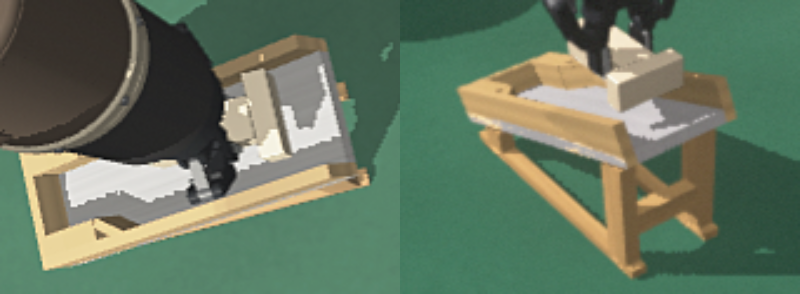

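The plug is level over the mouth between the walls, with the head uphill at (262,112) in the top half. I lower to the release height and open.

Converted, 0.01 m is 0.16, 0.008 m is 0.128, -0.002 rad is -0.0013.

>>> {"op": "advance", "data": {
  "plan": [
    [[0,0.016,0.16,-0.0013,0],[0,0,0.128,0,0],[0,0,0,0,0],[0,0,0,0,0],[0,0,0,0,0]]
  ]
}}

```text
time: 8.72
ee_pos: [0.5551, 0.1973, 0.1915]
ee_rot: [-2.504, 1.897, -0.0]
contact_force: [-0.1, -0.6, -1.5]
grip_width: 0.409
finger_force: 50.7
```

```bash
python3 go.py .5548 .1969 .192 -1.297
```

```text
t 8.725 tool d [ 0.0003  0.0004 -0.0005] turn 0.0004 tilt [ 0.  0. -1.] q [ 0.67  0.25 -0.24  0.   -1.08 -0.4 ]
```

Converted, -0.05 m is -0.8, -0.02 m is -0.32.

>>> {"op": "advance", "data": {
  "plan": [
    [[0,0,0,0,1],[0,0,0,0,1],[0,0,0,0,1],[0,0,-0.32,0,1],[0,0,-0.8,0,1]]
  ]
}}

```text
time: 9.35
ee_pos: [0.5538, 0.1964, 0.2598]
ee_rot: [2.5, -1.895, -0.003]
contact_force: [0.4, 0.4, 1.1]
grip_width: 1.0
finger_force: 0.0
```

>>> {"op": "advance", "data": {
  "plan": [
    [[0,0,-0.96,0,1],[-0.8,0.64,-0.96,0,1],[0.8,0.8,0,0,1],[0.8,0.32,0,0,1],[0.8,0,0,0,1]]
  ]
}}

```text
time: 9.98
ee_pos: [0.494, 0.0663, 0.3655]
ee_rot: [-2.504, 1.893, -0.002]
contact_force: [0.3, 0.8, 0.7]
grip_width: 1.003
finger_force: 0.0
```

>>> {"op": "advance", "data": {
  "plan": [
    [[0.8,0,0,0,1],[0.8,0,0,0,1],[0.8,0,0,0,1],[0,0,0,0,1],[0,0,0,0,1]]
  ]
}}

```text
time: 10.6
ee_pos: [0.5356, -0.077, 0.364]
ee_rot: [2.503, -1.899, -0.0]
contact_force: [-0.0, -0.0, -0.1]
grip_width: 1.003
finger_force: 0.0
```

```bash
python3 - <<'E'
from h import *
t,s=(vision.grab_frame(n) for n in("top","side"))
cv2.imwrite("pics/end.png",np.hstack([cv2.resize(t["color"][130:255,55:225,::-1],(400,294)),cv2.resize(s["color"][70:200,140:300,::-1],(400,294))]))
E
```

```text
(no output)
```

View pics/end.png

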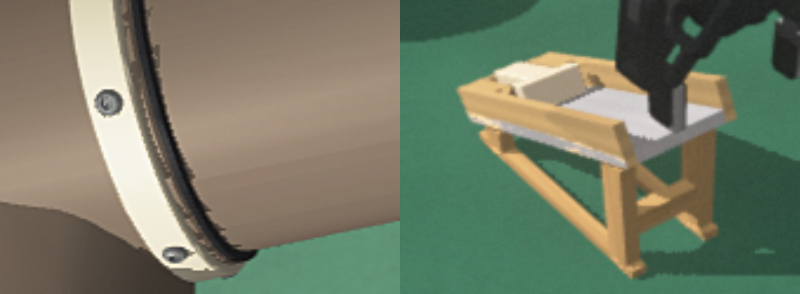

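The side view shows the plug down in the narrow part, with its head at (550,83). I move the arm out of the top view to measure it.

Converted, 0.06 m is 0.96.

>>> {"op": "advance", "data": {
  "plan": [
    [[0.96,0,0,0,1],[0.96,0,0,0,1],[0.96,0,0,0,1],[0.96,0,0,0,1],[0,0,0,0,1]]
  ]
}}

```text
time: 11.32
ee_pos: [0.6012, -0.3101, 0.3619]
ee_rot: [2.501, -1.899, -0.004]
contact_force: [0.4, 1.0, 0.8]
grip_width: 0.999
finger_force: 0.0
```

```bash
python3 - <<'E'
from h import *
t,s=(vision.grab_frame(n) for n in("top","side"))
u=np.array([np.cos(1.844),np.sin(1.844),0]);n=np.array([-u[1],u[0],0]);up=np.array([.5759,.1215,0]);o=up+.1433*u
# predicted pixels of home plug's top-face corners: head-back, tip
c,sn=np.cos(np.radians(25)),np.sin(np.radians(25))
P=[o+u*(93+a*c+36*sn)/1e3+n*b/1e3+np.array([0,0,(75-a*sn+36*c)/1e3]) for a,b in((-50,36),(-50,-36),(60,-18),(60,18))]
I=[]
for f,(y,y2,x,x2) in((t,(130,255,55,225)),(s,(70,200,140,300))):
    im=cv2.resize(f["color"][y:y2,x:x2,::-1],(400,294)); k=(np.array([400/(x2-x),294/(y2-y)]))
    q=(proj(f,P)+.5-[x,y])*k
    for p in q: cv2.circle(im,tuple(int(v) for v in p),3,(0,0,255),1)
    I.append(im)
cv2.imwrite("pics/end2.png",np.hstack(I))
E
```

```text
(no output)
```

View pics/end2.png

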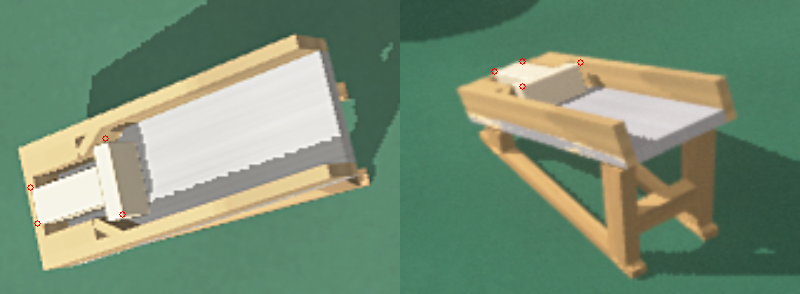

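Both views show the plug home: its head-back and tip corners lie within 2–3 px of the predicted home corners (circles), and the tip is at the stop at about (35,207).

```bash
python3 -c "
from rig import manip, vision, sign_off, get_obs; print(sign_off())"
```

```text
the job is handed in; nothing more can be done
None
```

The plug slid down the chute by itself and rests with its stem against the stop. The arm is clear, the post and prop were not touched, and I handed the job in at about 11.5 s; the sign-off gave no verdict.

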